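Turn the square coin capsule to the front

ROBOT

A 6-joint arm with a two-finger parallel gripper is mounted at the origin on the work surface. World frame = base frame: x ahead of the robot, y to its left, z up, the work surface at z = 0. Lengths are in m, angles in rad, forces in N, time in s.
With the tool pointing down it reaches from about 0.35 to 0.775 m from the base axis. Payload 7.3 kg.
Tool frame: the origin (TCP) lies midway between the tips of the shut fingers; the grasp point (between the pads) lies 19 mm behind it (robot.grasp_offset is the distance from the TCP to the grasp point, in m); x points along the fingers, y is the direction in which the jaws open and shut, and the axes are right-handed (so a half turn about x gives the same grasp; the last joint's range is limited). The gripper opens to 92 mm and grips with 3 to 60 N. Pads are 19 mm wide; open, the fingers measure 130 mm over their backs; the gripper's body (75 mm by 190 mm) begins 47 mm behind the grasp point.
Start: joints at [-1.289, 0.342, 1.524, -0, 1.275, -0.146], TCP at [0.218, -0.478, 0.193] pointing down, gripper open.
Joint ranges: [-2.53, 2.53], [-0.77, 2.02], [0.04, 2.7], [-1, 4.14], [0.28, 2.66], [-3.11, 3.11]. Speed limits (rad/s): [2.57, 2.57, 3.14, 3.14, 3.14, 3.14].

INTERFACE

Orientations are given as [roll, pitch, yaw] about the fixed x, y, z axes, in that order (R = Rz(yaw) Ry(pitch) Rx(roll)).
In Python, from station import telemetry, eyes, workorder, robot gives the robot as it stands.
- The arm moves only by the tool servo_tool, never from a script. Its argument "plan" is one flat list of numbers, 7 for each row, row after row: the turn, a rotation vector about the tool's x, y, z in degrees, then the shift along the tool's x, y, z in m, then the opening, from -1 (shut) to 1 (fully open). A call has 1 to 10 rows; each row shifts and turns the commanded pose from where the row before left it, along the tool's axes as they then stand; what a row does not reach is not made up. A row lasts 1/8 s, in which the tool goes at most 62.5 mm and 10.7 degrees, less where a joint would pass 70% of its speed; a pose out of reach is approached as far as the arm can. A call is refused whole if a number of a shift passes 0.0625 or a number of a turn 10.7, either way. A call with a gripper value outside its range is refused whole. The fingers move at their own pace and stop on an object; "force" is the grip in N (left out, the last holds). Time passes only in rows, so rows that do not move let the fingers close. It gives the time, the measured TCP pose, the force and the opening at its end, in the units of the state.
- telemetry.get_state(): the state, without advancing time (a new reading comes with each control period).
- eyes.grab_frame(name): name is "side" or "top" or "wrist"; returns the picture (400x640x3 uint8, blue, green, red); there is no depth.
- eyes.calibration(name): a dict with "fx", "fy", "cx", "cy" (pixels), "rvec" (rotation vector, rad) and "tvec" (3), from world to camera coordinates, as OpenCV has them. Camera axes: x right, y down, z forward; pixel columns grow to the right and rows downward; lengths in m; the calibration is good to about 2 mm. A picture is of the moment at which its call begins: read the wrist's pose just before it. calibration takes no time and is no camera call; for the wrist camera it gives the pose at the moment of the call.
- workorder.hand_in(): hands the job in, once; it reports no verdict.
The state is a dict: "t": time; "joints": joint angles; "qvel": joint speeds; "joint_torque": joint torques, N m; "tcp_pos": TCP position; "ee_rot": TCP orientation; "contact_force": force on the tool from outside, world axes, zero at the start; "wrist_torque": the same for the moment, N m; "finger_gap": finger opening in m.
Only numpy, scipy, OpenCV 4.12 (cv2) and the standard library are available. Lean on these libraries where they do the work, as an engineer would, in place of code of your own. Each camera call takes 0.05 s, during which the arm holds its last target. There are 200 camera calls.

TASK

With the fingertips, gently push the coin turntable round by the pegs on its rim until the square capsule is at the front, in line with the steel pointer on the base, and leave it standing still there. Do not touch or lift any of the capsules riding on the turntable, and leave the other things on the desk where they are.

Things in the scene. Friction and masses are not known exactly. Their poses are not given: they have to be found in the camera images.
- base: Fixed black round base of the turntable, 290 mm across, 16 mm high, standing on the desk. Origin: centre of its underside, on the vertical turning axis. Its own -x, within 0.35 rad of the direction towards the robot (world -x), is the front, where a tongue with a pointer sticks out.
- pointer (a point): Outer end of the small stepped steel pointer that marks the front, 182 mm from the turning axis and 20 mm above the desk. It lies on a black tongue of the base, 34 mm wide, 12 mm high, reaching 185 mm from the axis.
- front_spot (a point): The place for the capsule: the point 68 mm from the turning axis towards the pointer, at the height of the turntable's top, 34 mm above the desk. It belongs to the base and does not turn.
- turntable: Round aluminium turntable, grey felt face, 280 mm across, 16 mm thick, top 34 mm above the desk. Origin: centre of its underside on the turning axis, z up. Turns either way, over two full turns, and stays where left; about 1 N at the rim moves it. The three capsules lie 68 mm from the axis at 0, 120 and 240 degrees from its own x axis, midway between pegs; which is where varies.
- peg0 (a point): Centre of the top of one of the six equal upright round steel pegs on the turntable's rim, made to be pushed: 14 mm diameter, 30 mm high above the turntable's face, top 64 mm above the desk, 130 mm from the axis. This one stands 30 degrees counterclockwise (from above) of the turntable's own x axis; the others follow every 60 degrees.
- square_capsule: The square clear acrylic coin capsule, 48 x 48 mm and 9 mm thick, loose on the turntable's felt, any yaw. Origin: centre of its underside (34 mm above the desk). It holds the same white card and 28 mm brass coin as the round ones; only its outline differs.
- round_capsule_a: Round clear acrylic coin capsule, 46 mm across, 9 mm thick, loose on the felt. Origin: centre of its underside.
- round_capsule_b: Second round capsule, the same as the first.
- loupe: Loose bystander, to be left where it is. Origin: centre of its underside. Brass folding loupe, about 65 x 30 x 19 mm, to the left of the turntable.
- gauge_plate: Loose bystander, to be left where it is. Origin: centre of its underside. Round steel gauge plate with graded holes, 96 mm across, 4 mm thick, to the right.
- coaster: Loose bystander, to be left where it is. Origin: centre of its underside. Black ceramic coaster, 98 mm across, 13 mm high, to the left.
- coin_tube: Loose bystander, to be left where it is. Origin: centre of its underside. Clear upright coin tube, 38 mm across, 70 mm high, far right.
- tweezers: Loose bystander, to be left where it is. Origin: centre of its underside. Steel coin tweezers lying flat, about 125 mm long, 8 mm high, near right.
Mind the look-alikes: they are no part of the job. What is shaped like the square_capsule but blue is not meant. Leave any black or red look-alike of the round_capsule_a alone.

How it is judged:
On the way:
1. a finger pushes against the turntable (contact force between the fingers and turntable above 0.3 N).
At the end, for the whole second after the job is handed in: The square capsule's centre is within 12 mm of the front spot (about 10 degrees of turn), the turntable is at rest, and all three capsules still lie flat on the felt, 55 to 82 mm from the axis (horizontal distance between square_capsule and front_spot below 0.012 m and angular speed of turntable below 0.05 rad/s and height (world z) of square_capsule between 0.03 and 0.04 m and height (world z) of round_capsule_a between 0.03 and 0.04 m and height (world z) of round_capsule_b between 0.03 and 0.04 m and horizontal distance between square_capsule and turntable between 0.055 and 0.082 m and horizontal distance between round_capsule_a and turntable between 0.055 and 0.082 m and horizontal distance between round_capsule_b and turntable between 0.055 and 0.082 m); the robot touches nothing.
It fails at once if a capsule is touched by the robot (more than 0.5 N) (contact force between any of the fingers, the arm and square_capsule above 0.5 N or contact force between any of the fingers, the arm and round_capsule_a above 0.5 N or contact force between any of the fingers, the arm and round_capsule_b above 0.5 N).
It fails at once if a capsule is lifted more than 10 mm or leaves the turntable (height (world z) of any of square_capsule, round_capsule_a, round_capsule_b above 0.044 m or height (world z) of any of square_capsule, round_capsule_a, round_capsule_b below 0.028 m).
It fails at once if the turntable is spun roughly, faster than 3 rad/s (angular speed of turntable above 3 rad/s).
It fails at once if a bystander on the desk is moved more than 20 mm (distance of any of loupe, gauge_plate, coaster, coin_tube, tweezers from where it was at the start of the episode above 0.02 m).
It also fails if it takes over 64 s, if anything falls off the work surface, if the arm or the gripper's body presses on something with over 40 N, if the wrist force passes 120 N, or if a joint passes its speed limit or range.

## Working session

There is one attempt and no reset: what is moved stays moved. The work goes in short steps, Python scripts to look and compute and a tool call to move; the robot and the scene stay as the last step left them, time stands still between calls to the robot, and variables do not carry over. Pictures are saved under pics/ and viewed, about 8 in all and at most 12, crops included, and the job is handed in when it is done.

Besides the shell and the picture viewer there is one more tool, called after "Emit:" as name(argument=value, ...) on one line, values as JSON. servo_tool: Moves the arm, as the interface text tells. Its arguments: {"type":"object","properties":{"plan":{"type":"array"},"force":{"type":"number"}},"required":["plan"]}

```bash
mkdir -p pics; ls
cat > h.py <<'E'
import numpy as np, cv2
from station import telemetry, eyes, workorder, robot
def proj(name,P):
    c=eyes.calibration(name);K=np.array([[c['fx'],0,c['cx']],[0,c['fy'],c['cy']],[0,0,1]],float)
    return cv2.projectPoints(np.array(P,float).reshape(-1,3),np.array(c['rvec'],float),np.array(c['tvec'],float),K,None)[0].reshape(-1,2)
def unproj(name,px,z):
    c=eyes.calibration(name);R=cv2.Rodrigues(np.array(c['rvec'],float))[0];t=np.array(c['tvec'],float).ravel()
    out=[]
    for u,v in px:
        d=R.T@np.array([(u-c['cx'])/c['fx'],(v-c['cy'])/c['fy'],1]);o=-R.T@t
        out.append(o+d*(z-o[2])/d[2])
    return np.array(out)
def snap(name,f,crop=None,s=1):
    im=eyes.grab_frame(name)
    if crop: im=im[crop[1]:crop[3],crop[0]:crop[2]]
    cv2.imwrite('pics/'+f,cv2.resize(im,None,fx=s,fy=s,interpolation=cv2.INTER_CUBIC))
E
python3 - <<'E'
from h import *
snap('top','t0.png');s=telemetry.get_state();print(s)
c=eyes.calibration('top');print(c)
print(-cv2.Rodrigues(np.array(c['rvec']))[0].T@np.array(c['tvec']))
E
```

```text
pics
{'t': 0.05, 'joints': array([-1.28901098e+00,  3.42689184e-01,  1.52501503e+00, -4.64795324e-07,
        1.27536295e+00, -1.46024318e-01]), 'qvel': array([-0.00030997, -0.00022335, -0.00161603, -0.00132021, -0.00059327,
       -0.00029856]), 'joint_torque': array([ 1.86544930e-03, -4.32423484e+01, -2.44997156e+01,  7.20805465e-02,
        5.24546485e-02, -2.61256258e-05]), 'tcp_pos': array([ 0.21769495, -0.47724977,  0.19246308]), 'ee_rot': array([-1.71651922,  1.56932181,  1.85288323]), 'contact_force': array([-0.12547881,  0.57046974, -0.0338215 ]), 'wrist_torque': array([ 0.04519655, -0.02584276, -0.01541371]), 'finger_gap': 0.09180767606624103}
{'fx': 438.9916966073211, 'fy': 438.9916966073211, 'cx': 307.6022654720024, 'cy': 192.6584781322537, 'rvec': array([ 2.1891159 , -2.17578131,  0.12764615]), 'tvec': array([-0.02323804,  0.55287655,  1.11741358])}
[0.44377069 0.00415171 1.16527933]
```

View pics/t0.png

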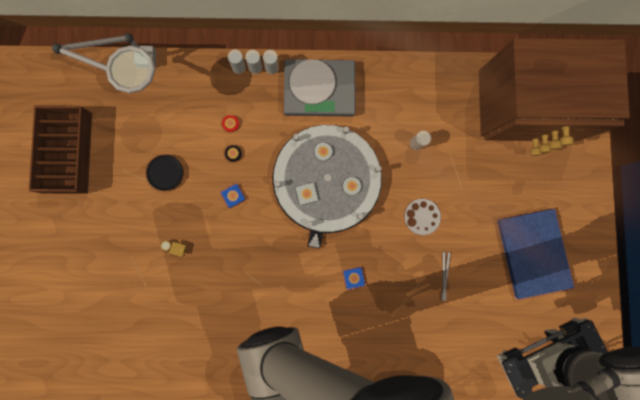

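The turntable is centred near (327,178), with the pointer at (315,240). Candidates for the square capsule are: on the table, clear square-looking (307,194), and round (323,151) and (352,186). Off the table there are blue squares (233,195) and (354,278), and red and black rounds (230,123) and (233,152). I choose (307,194) and will check it in a close crop.

Run:
```python
from h import *
snap('top','t1.png',(262,115,392,255),4)
a=unproj('top',[(327.5,178)],.034)[0];p=unproj('top',[(315,243)],.02)[0]
s=unproj('top',[(307,194)],.043)[0]
print(a,p,s,np.linalg.norm((p-a)[:2]),np.linalg.norm((s-a)[:2]))
```

```text
[ 0.59096511 -0.07126095  0.034     ] [ 0.42260887 -0.03985949  0.02      ] [ 0.54797003 -0.01798595  0.043     ] 0.17125967196792935 0.06846022975245332
```

View pics/t1.png

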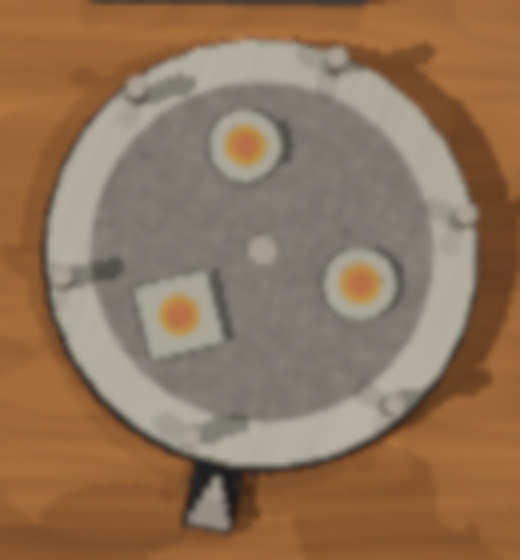

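The crop confirms the square capsule at crop (180,315), the only square on the felt. The peg tops are at (138,88), (337,58), (464,214), (394,404), (193,432) and (62,273), and the pointer's end is near (209,527). Next is a fit of centre and turn.

Run:
```python
from h import *
from scipy.optimize import least_squares
f=lambda L:[(262+x/4-.4,115+y/4-.4) for x,y in L]
pg=unproj('top',f([(138,88),(337,58),(464,214),(394,404),(193,432),(62,273)]),.064)[:,:2]
sq=unproj('top',f([(180,315)]),.04)[0,:2]; cp=unproj('top',f([(245,146),(360,284)]),.04)[:,:2]; pt=unproj('top',f([(209,527)]),.02)[0,:2]
def m(q): 
    a=q[2]-np.arange(6)*np.pi/3; return q[:2]+.13*np.c_[np.cos(a),np.sin(a)]
r=least_squares(lambda q:(m(q)-pg).ravel(),[.59,-.07,.6]); c=r.x[:2]
print(c,np.degrees(r.x[2]),np.abs(r.fun).max());print(m(r.x).round(3))
pol=lambda p:(np.hypot(*(p-c)).round(4),np.degrees(np.arctan2(*(p-c)[::-1])).round(1))
print('sq',pol(sq),'caps',pol(cp[0]),pol(cp[1]),'ptr',pol(pt)); print([pol(p) for p in pg])
print('bystand',unproj('top',[(354,278)],.01),unproj('top',[(422,216)],.004),unproj('top',[(446,255)],.008),unproj('top',[(422,140)],.07))
```

```text
[ 0.59336938 -0.07008537] 39.0145226468263 0.0021399679850344078
[[ 0.694  0.012]
 [ 0.715 -0.117]
 [ 0.614 -0.198]
 [ 0.492 -0.152]
 [ 0.472 -0.024]
 [ 0.573  0.058]]
sq (np.float64(0.0686), np.float64(129.3)) caps (np.float64(0.0682), np.float64(9.6)) (np.float64(0.0671), np.float64(-109.6)) ptr (np.float64(0.1824), np.float64(169.5))
[(np.float64(0.1283), np.float64(39.2)), (np.float64(0.1288), np.float64(-21.0)), (np.float64(0.1283), np.float64(-81.0)), (np.float64(0.1296), np.float64(-141.1)), (np.float64(0.1274), np.float64(159.3)), (np.float64(0.1296), np.float64(98.7))]
bystand [[ 0.33241245 -0.14208843  0.01      ]] [[ 0.49499678 -0.32496329  0.004     ]] [[ 0.39262709 -0.38530331  0.008     ]] [[ 0.68586718 -0.31011807  0.07      ]]
```

```bash
cat >> h.py <<'E'
from scipy.spatial.transform import Rotation as Ro
def pose():
    s=telemetry.get_state();return s,Ro.from_euler('xyz',s['ee_rot'])
E
python3 - <<'E'
from h import *
s,R=pose();print(R.as_matrix().round(3))
for sg in (1,-1):
    G=Ro.from_matrix(np.array([[0,0,-1],[0,sg,0],[sg*-1,0,0]]).T if 0 else np.c_[[0,0,-1],[0,sg,0],np.cross([0,0,-1],[0,sg,0])])
    print(sg,np.degrees((R.inv()*G).as_rotvec()).round(2),'axes after z:',G.as_matrix()[:,2], 'shift in start tool axes',R.inv().apply(np.array([.467,.035,.19])-s['tcp_pos']).round(4))
E
```

```text
[[-0.     0.415 -0.91 ]
 [ 0.001 -0.91  -0.415]
 [-1.    -0.001 -0.   ]]
1 [-1.5549e+02 -1.1000e-01  1.0000e-02] axes after z: [1. 0. 0.] shift in start tool axes [ 0.0031 -0.3627 -0.4394]
-1 [2.451e+01 1.000e-02 8.000e-02] axes after z: [-1. -0.  0.] shift in start tool axes [ 0.0031 -0.3627 -0.4394]
```

Emit:
servo_tool(plan=[8.17, 0, 0, 0, 0, 0, -1, 8.17, 0, 0, 0, 0, 0, -1, 8.17, 0, 0, 0, 0, 0, -1, 0, 0, 0, 0, -0.05, -0.025, -1, 0, 0, 0, 0, -0.05, -0.025, -1, 0, 0, 0, 0, -0.05, -0.025, -1, 0, 0, 0, 0, -0.05, -0.025, -1, 0, 0, 0, 0, -0.05, -0.025, -1, 0, 0, 0, 0, -0.05, -0.025, -1], force=10)

```text
t: 1.23
tcp_pos: [0.3682, -0.176, 0.193]
ee_rot: [-2.736, 1.571, 0.406]
contact_force: [0.1, -0.7, 0.3]
finger_gap: 0.0064
```

Emit:
servo_tool(plan=[0, 0, 0, 0, -0.042, -0.02, -1, 0, 0, 0, 0, -0.042, -0.02, -1, 0, 0, 0, 0, -0.042, -0.02, -1, 0, 0, 0, 0, -0.042, -0.02, -1, 0, 0, 0, 0, -0.042, -0.018, -1, 0, 0, 0, 0, 0, 0, -1, 0, 0, 0, 0, 0, 0, -1])

```text
t: 2.1
tcp_pos: [0.4654, 0.0321, 0.1927]
ee_rot: [0.333, 1.57, -2.808]
contact_force: [-0.2, -0.7, 0.5]
finger_gap: 0.0008
```

Run:
```python
from h import *
s,R=pose();print(s['tcp_pos'],R.as_matrix().round(3),s['finger_gap'])
a=eyes.grab_frame('top');b=eyes.grab_frame('side')
p=proj('side',[[.4717,-.024,.064],[.593,-.07,.034]]);print(p)
cv2.imwrite('pics/c2.png',np.vstack([cv2.resize(a[60:300,160:480],(640,300)),cv2.resize(b,(480,300)) if 0 else cv2.copyMakeBorder(cv2.resize(b,(480,300)),0,0,0,160,0)]))
```

```text
[0.46535296 0.03214392 0.19272214] [[-0.001  0.001 -1.   ]
 [-0.    -1.    -0.001]
 [-1.     0.     0.001]] 0.0008061962214679636
[[332.0689343  195.11270954]
 [308.0478298  182.70821497]]
```

View pics/c2.png

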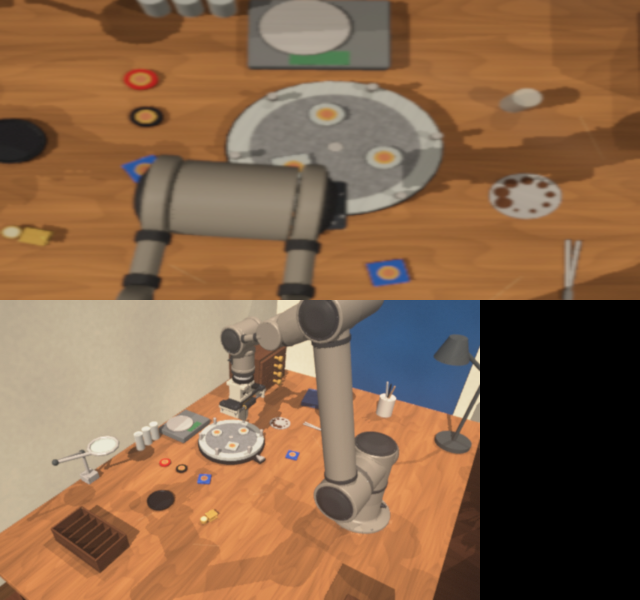

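The finger is beside the peg (peg on its right) and clear of the capsules. Descending to a tip height of about 47 mm.

Emit:
servo_tool(plan=[0, 0, 0, 0.036, 0, 0, -1, 0, 0, 0, 0.036, 0, 0, -1, 0, 0, 0, 0.036, 0, 0, -1, 0, 0, 0, 0.037, 0, 0, -1, 0, 0, 0, 0, 0, 0, -1, 0, 0, 0, 0, 0.01, 0, -1, 0, 0, 0, 0, 0.01, 0, -1, 0, 0, 0, 0, 0.006, 0, -1])

```text
t: 3.2
tcp_pos: [0.4666, 0.0052, 0.0492]
ee_rot: [2.921, 1.569, -0.221]
contact_force: [0.4, 0.1, 0.2]
finger_gap: 0.0006
```

Emit:
servo_tool(plan=[0, 0, 0, 0, 0.006, 0, -1, 0, 0, 0, 0, 0.006, 0, -1, 0, 0, 0, 0, 0.006, 0, -1, 0, 0, 0, 0, 0.006, 0, -1, 0, 0, 0, 0, 0.006, 0, -1, 0, 0, 0, 0, 0.006, 0, -1, 0, 0, 0, 0, 0.006, 0, -1, 0, 0, 0, 0, 0.006, 0, -1])

```text
t: 4.2
tcp_pos: [0.4658, -0.0421, 0.0481]
ee_rot: [1.284, 1.571, -1.857]
contact_force: [0.7, 1.6, 1.2]
finger_gap: 0.0004
```

Run:
```python
from h import *
s,R=pose();print(s['tcp_pos'],s['contact_force'])
a=eyes.grab_frame('top');b=eyes.grab_frame('wrist')
cv2.imwrite('pics/c3.png',np.vstack([cv2.resize(a[105:265,242:412],None,fx=1.8,fy=1.8,interpolation=2),cv2.resize(b,(306,191))]))
```

```text
[ 0.46582306 -0.04209777  0.04810151] [0.7081742  1.62980737 1.24114011]
```

View pics/c3.png

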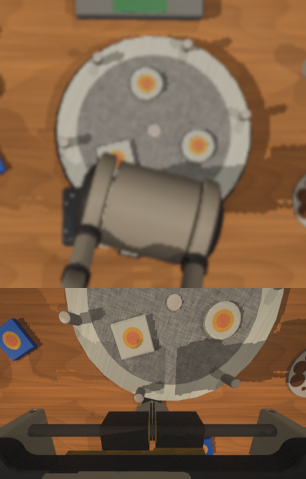

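Run:
```python
from h import *
c=np.array([.5934,-.0701])
px=[(x/.478,(y-288)/.4775) for x,y in [(138,398),(235,382),(65,317)]]
for q in unproj('wrist',px,.064)[:,:2]: print(q,np.hypot(*(q-c)),np.degrees(np.arctan2(*(q-c)[::-1])))
for q in unproj('wrist',[(x/.478,(y-288)/.4775) for x,y in [(134,338),(222,321)]],.04)[:,:2]: print(q,np.hypot(*(q-c)),np.degrees(np.arctan2(*(q-c)[::-1])))
s,_=pose();t=s['tcp_pos']
print(proj('wrist',[t,t+[0,.019,0],t+[0,-.019,0]])*[.478,.4775]+[0,288])
```

```text
[ 0.47412459 -0.02390519] 0.12790849781907457 158.8288463438228
[ 0.49690029 -0.15078491] 0.12578652071651997 -140.10047690975986
[0.57385316 0.05569724] 0.12730681255373608 98.83219910013138
[ 0.55131728 -0.01857037] 0.06653013227888102 129.23749609147728
[ 0.57235287 -0.1335475 ] 0.066847343625704 -108.3519786677487
[[151.66363571 398.77022851]
 [138.80238947 398.75824221]
 [164.52690092 398.78221669]]
```

Run:
```python
from h import *
b=eyes.grab_frame('wrist');cv2.imwrite('pics/c4.png',cv2.resize(b[150:400,180:520],None,fx=2.3,fy=2.3,interpolation=2))
s,_=pose();t=s['tcp_pos'];print(t,s['contact_force'])
print((proj('wrist',[t,t+[0,.019,0],[.472,-.024,.064],[.472,-.024,.034],[.412,-.037,.02]])-[180,150])*2.3)
```

```text
[ 0.46583506 -0.04200074  0.04811014] [ 0.13618691  0.67889718 -0.75801347]
[[315.7748793  188.60203407]
 [253.89236621 188.53762385]
 [251.63503555 191.57624896]
 [260.41934219 153.21961779]
 [302.73124583 290.67030719]]
```

View pics/c4.png

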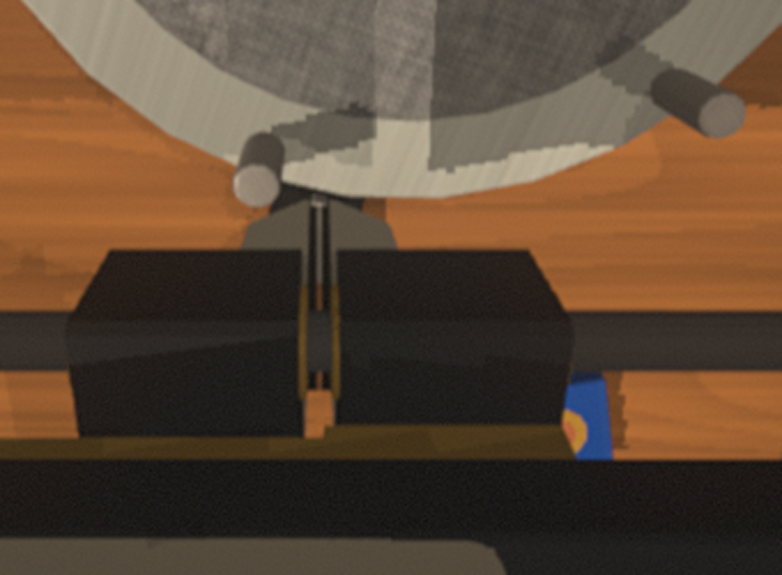

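The wrist view shows the finger has slipped past the peg on its outer side. The peg top at (257,185) is left of the tip at (318,197), and the turntable hasn't moved. The finger tips taper and were slightly too far out. I'll back out, go round, and push lower and 8 mm further in, following the arc.

Emit:
servo_tool(plan=[0, 0, 0, 0, 0, 0.02, -1, 0, 0, 0, 0, -0.025, 0, -1, 0, 0, 0, 0, -0.025, 0, -1, 0, 0, 0, 0, -0.024, 0, -1, 0, 0, 0, 0, 0, -0.014, -1, 0, 0, 0, 0, 0, -0.014, -1, 0, 0, 0, 0.007, 0, 0, -1, 0, 0, 0, 0, 0, 0, -1])

```text
t: 5.35
tcp_pos: [0.473, 0.0318, 0.0401]
ee_rot: [-0.031, 1.568, 3.11]
contact_force: [0.0, 0.7, 0.7]
finger_gap: 0.001
```

Emit:
servo_tool(plan=[0, 0, 0, 0, 0.01, 0, -1, 0, 0, 0, 0, 0.01, 0, -1, 0, 0, 0, 0, 0.008, 0, -1, 0, 0, 0, 0, 0.006, 0, -1, 0, 0, 0, 0, 0.006, 0, -1, 0, 0, 0, 0, 0.006, 0, -1, 0, 0, 0, 0, 0, 0, -1])

```text
t: 6.22
tcp_pos: [0.4738, -0.0141, 0.0411]
ee_rot: [1.587, 1.571, -1.555]
contact_force: [0.8, 0.3, 0.6]
finger_gap: 0.0008
```

Run:
```python
from h import *
b=eyes.grab_frame('wrist');cv2.imwrite('pics/c5.png',b)
s,_=pose();t=s['tcp_pos'];print(t,s['contact_force']);print(proj('wrist',[t,[.472,-.024,.064]]))
```

```text
[ 0.47383478 -0.01381166  0.04110934] [-0.14070247  0.6471174   0.36918525]
[[317.28387887 231.98333971]
 [333.18763548 249.47162328]]
```

View pics/c5.png

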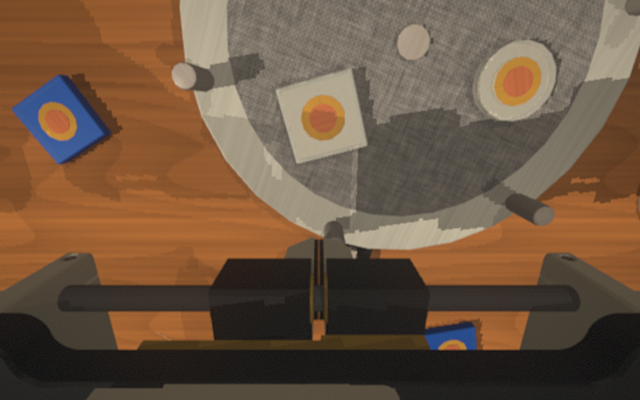

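```bash
cat >> h.py <<'E'
c0=np.array([.5934,-.0701])
def ang(px,z):
    for q in unproj('wrist',px,z)[:,:2]: print(q.round(4),np.hypot(*(q-c0)).round(4),np.degrees(np.arctan2(*(q-c0)[::-1])).round(1))
E
python3 - <<'E'
from h import *
ang([(543,214),(184,76)],.064);ang([(322,118),(518,82)],.04)
print(proj('wrist',[[.472,-.024,.034],[.472,-.024,.05],[.474,-.014,.041],[.474,-.014,.06]]))
E
```

```text
[ 0.4962 -0.1512] 0.1266 -140.2
[0.5735 0.0563] 0.128 98.9
[ 0.5513 -0.0168] 0.0679 128.3
[ 0.5724 -0.1353] 0.0685 -107.8
[[331.26796204 230.31706327]
 [332.2234875  239.85132542]
 [317.55121533 231.7054048 ]
 [317.43831371 243.76454605]]
```

Emit:
servo_tool(plan=[0, 0, 0, 0, 0.006, 0.001, -1, 0, 0, 0, 0, 0.006, 0.001, -1, 0, 0, 0, 0, 0.006, 0.001, -1, 0, 0, 0, 0, 0, 0, -1])

```text
t: 6.78
tcp_pos: [0.4708, -0.0322, 0.0411]
ee_rot: [1.868, 1.571, -1.274]
contact_force: [-0.9, -0.8, 0.3]
finger_gap: 0.0005
```

Run:
```python
from h import *
b=eyes.grab_frame('wrist');cv2.imwrite('pics/c6.png',b)
s,_=pose();t=s['tcp_pos'];print(t,s['contact_force']);print(proj('wrist',[t]))
```

```text
[ 0.4708105  -0.03198302  0.04111826] [ 0.67724357 -0.19754255  0.10573379]
[[317.30681068 231.98177802]]
```

View pics/c6.png

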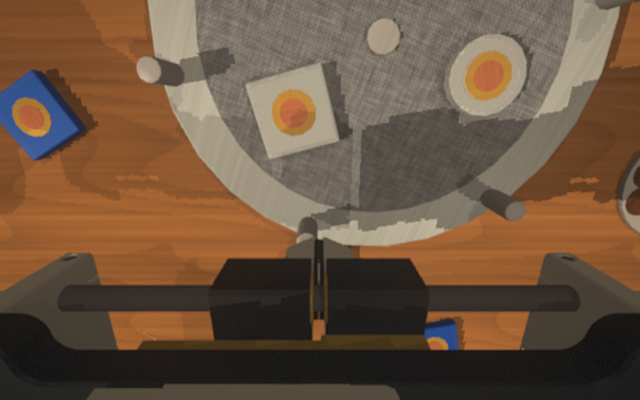

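Run:
```python
from h import *
s,R=pose();t=s['tcp_pos']
c=eyes.calibration('wrist');Rc=cv2.Rodrigues(np.array(c['rvec']))[0];o=-Rc.T@np.array(c['tvec']);print('cam rel tcp',o-t,'axis',Rc[2])
c=eyes.calibration('side');Rc=cv2.Rodrigues(np.array(c['rvec']))[0];print('side cam',-Rc.T@np.array(c['tvec']))
p=proj('side',[t,t+[0,0,.04],[.472,-.024,.064],[.472,-.024,.034]]);print(p)
u,v=p[0].astype(int);x0,y0=u-50,v-55
b=eyes.grab_frame('side');print((p-[x0,y0])*6)
cv2.imwrite('pics/c7.png',cv2.resize(b[y0:y0+90,x0:x0+100],None,fx=6,fy=6,interpolation=2))
```

```text
cam rel tcp [ 0.08506952 -0.00092396  0.1904609 ] axis [-0.309732    0.00100112 -0.95082337]
side cam [-0.179429    1.0057323   0.99239607]
[[333.64979957 199.84168727]
 [333.81109997 189.34948289]
 [331.98540141 195.07946298]
 [331.88574679 202.88365283]]
[[303.89879744 335.05012365]
 [304.86659982 272.09689731]
 [293.91240843 306.47677787]
 [293.31448074 353.30191701]]
```

View pics/c7.png

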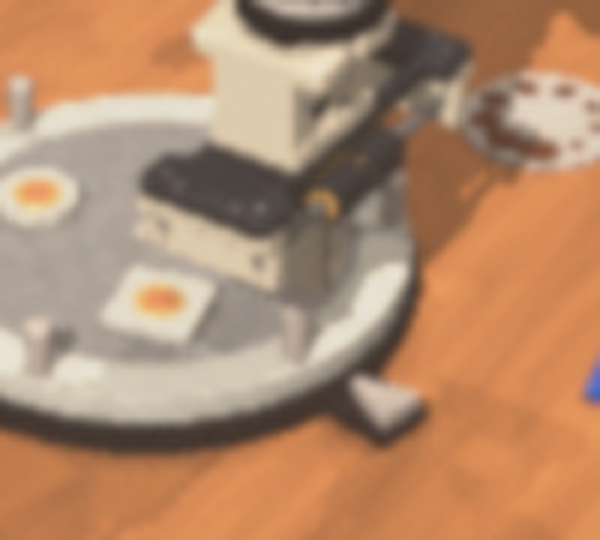

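Both views (side: finger bottom at about (310,302), predicted (304,335); wrist: tip about 8 px low) say the real finger ends are about 22 mm above the reported TCP. So the fingers skimmed over the peg top. I'll go back to the +y side and lower by another ~18 mm, watching the force.

Emit:
servo_tool(plan=[0, 0, 0, -0.008, 0, 0, -1, 0, 0, 0, 0, -0.025, 0, -1, 0, 0, 0, 0, -0.025, -0.002, -1, 0, 0, 0, 0, -0.015, 0, -1, 0, 0, 0, 0.008, 0, 0, -1, 0, 0, 0, 0.006, 0, 0, -1, 0, 0, 0, 0.006, 0, 0, -1, 0, 0, 0, 0.006, 0, 0, -1, 0, 0, 0, 0, 0, 0, -1])

```text
t: 8.0
tcp_pos: [0.4724, 0.033, 0.0225]
ee_rot: [-0.001, 1.57, 3.14]
contact_force: [0.4, 0.2, -0.1]
finger_gap: 0.0003
```

Run:
```python
from h import *
print(robot.grasp_offset,[a for a in dir(robot) if a[0]!='_'])
s,R=pose();t=s['tcp_pos'];p=proj('side',[t,t+[0,0,.02],[.472,-.024,.064],[.472,-.024,.034]])
x0,y0=p[0].astype(int)-[50,55];b=eyes.grab_frame('side');print(t,s['contact_force'],(p-[x0,y0])*5)
w=eyes.grab_frame('wrist');print(proj('wrist',[t,t+[0,0,.02]])-[200,180])
w=w[180:360,200:440]
A=cv2.resize(b[y0:y0+90,x0:x0+100],None,fx=5,fy=5,interpolation=2);A=A[:, :500]
W=cv2.resize(w,(300,225),interpolation=2)
cv2.imwrite('pics/c8.png',np.hstack([A,cv2.copyMakeBorder(W,0,225,0,0,0)]))
```

```text
0.0188 ['IKError', 'grasp_offset']
[0.47243555 0.03302474 0.02252549] [ 0.36945439  0.17866693 -0.08105835] [[252.11959981 278.2351779 ]
 [252.03780956 252.31382905]
 [304.92700703 175.39731489]
 [304.42873395 214.41826417]]
[[117.4436009   52.25094929]
 [117.31579728  65.02369884]]
```

View pics/c8.png

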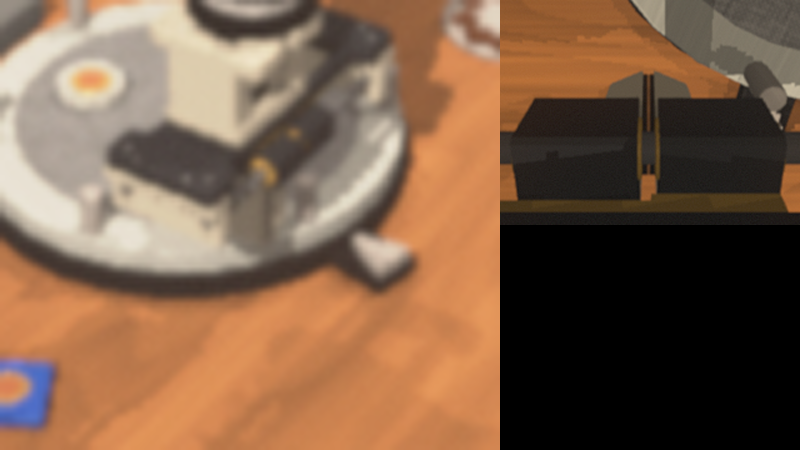

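The finger end is now at about z=0.044 (side crop (255,250)) and level with the peg, with no contact. I'll push slowly and watch the force.

Emit:
servo_tool(plan=[0, 0, 0, 0, 0.01, 0, -1, 0, 0, 0, 0, 0.008, 0, -1, 0, 0, 0, 0, 0.006, 0, -1, 0, 0, 0, 0, 0.005, 0, -1, 0, 0, 0, 0, 0.004, 0, -1, 0, 0, 0, 0, 0.004, 0, -1, 0, 0, 0, 0, 0.004, 0, -1])

```text
t: 8.98
tcp_pos: [0.4728, -0.0078, 0.0231]
ee_rot: [-1.671, 1.571, 1.471]
contact_force: [-0.5, 1.8, 0.4]
finger_gap: 0.0004
```

Emit:
servo_tool(plan=[0, 0, 0, 0, 0.005, 0, -1, 0, 0, 0, 0, 0.005, 0, -1, 0, 0, 0, 0, 0.005, 0, -1, 0, 0, 0, 0, 0.005, 0.001, -1])

```text
t: 9.48
tcp_pos: [0.4719, -0.0281, 0.0231]
ee_rot: [2.28, 1.571, -0.861]
contact_force: [-2.9, 1.5, 1.3]
finger_gap: 0.0005
```

Run:
```python
from h import *
s,R=pose();print(s['tcp_pos'],s['contact_force'])
a=eyes.grab_frame('top');w=eyes.grab_frame('wrist')
cv2.imwrite('pics/c9.png',np.hstack([w,cv2.copyMakeBorder(a[110:270,262:402],0,240,0,20,0)]))
```

```text
[ 0.47185169 -0.02808606  0.02310088] [-2.85894001  1.4713324   1.29102113]
```

View pics/c9.png

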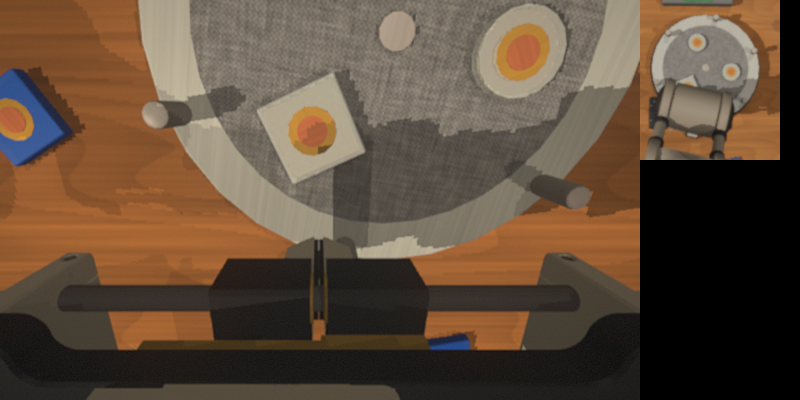

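The turntable is turning now: pegs at (156,115) and (575,196), square capsule at (313,130). From here I measure the capsules numerically by their orange coins.

```bash
cat >> h.py <<'E'
def caps(names=('wrist','top')):
    s=telemetry.get_state();print(s['tcp_pos'].round(4),s['contact_force'].round(1))
    for n in names:
        im=cv2.cvtColor(eyes.grab_frame(n),cv2.COLOR_BGR2HSV)
        k,_,st,ce=cv2.connectedComponentsWithStats(cv2.inRange(im,(3,110,120),(22,255,255)))
        for i in range(1,k):
            if st[i,4]<15: continue
            q=unproj(n,[ce[i]],.04)[0,:2]-c0;r=np.hypot(*q)
            if .05<r<.09: print(n,ce[i].round(0),st[i,4],'r %.4f ang %.1f'%(r,np.degrees(np.arctan2(q[1],q[0]))%360))
E
python3 - <<'E'
from h import *
ang([(156,115),(575,196)],.064);ang([(313,130)],.04);caps()
E
```

```text
[0.5526 0.0503] 0.1272 108.7
[ 0.5113 -0.1658] 0.1261 -130.6
[ 0.5436 -0.026 ] 0.0665 138.5
[ 0.4721 -0.0284  0.0231] [ 0.1 -0.1  0. ]
wrist [523.  52.] 2333 r 0.0684 ang 262.4
wrist [312. 130.] 1734 r 0.0670 ang 137.7
top [319. 152.] 74 r 0.0687 ang 19.1
top [353. 181.] 71 r 0.0672 ang 260.6
top [310. 193.] 18 r 0.0620 ang 134.7
```

Emit:
servo_tool(plan=[0, 0, 0, 0, 0.005, 0.001, -1, 0, 0, 0, 0, 0.005, 0.001, -1, 0, 0, 0, 0, 0.005, 0.001, -1, 0, 0, 0, 0, 0.005, 0.001, -1, 0, 0, 0, 0, 0.005, 0, -1, 0, 0, 0, 0, 0.005, 0, -1, 0, 0, 0, 0, 0.005, -0.001, -1, 0, 0, 0, 0, 0.005, -0.001, -1, 0, 0, 0, 0, 0.005, -0.001, -1, 0, 0, 0, 0, 0, 0, -1])

```text
t: 10.92
tcp_pos: [0.4712, -0.0732, 0.0231]
ee_rot: [2.537, 1.57, -0.605]
contact_force: [0.3, -0.2, 0.7]
finger_gap: 0.0012
```

Run:
```python
from h import *
caps()
```

```text
[ 0.4712 -0.0732  0.0231] [ 0.3 -0.2  0.7]
wrist [442.  13.] 1326 r 0.0677 ang 276.9
wrist [271. 151.] 1701 r 0.0676 ang 158.8
top [311. 156.] 73 r 0.0685 ang 39.2
top [353. 172.] 73 r 0.0672 ang 280.4
```

Emit:
servo_tool(plan=[0, 0, 0, 0, 0.005, 0, -1, 0, 0, 0, 0, 0.005, 0, -1, 0, 0, 0, 0, 0.005, -0.001, -1, 0, 0, 0, 0, 0.004, 0, -1, 0, 0, 0, 0, 0.003, 0, -1, 0, 0, 0, 0, 0, 0, -1])

```text
t: 11.78
tcp_pos: [0.4718, -0.095, 0.0231]
ee_rot: [1.713, 1.571, -1.428]
contact_force: [1.3, -0.1, 1.3]
finger_gap: 0.0002
```

Run:
```python
from h import *
caps()
```

```text
[ 0.4718 -0.095   0.0231] [ 1.3 -0.1  1.3]
wrist [394.   3.] 214 r 0.0653 ang 281.4
wrist [253. 158.] 1667 r 0.0679 ang 168.6
top [307. 159.] 73 r 0.0686 ang 48.8
top [352. 168.] 73 r 0.0673 ang 290.0
```

Square capsule is at 168.6°, target 169.5°. Backing off the way I came, then up and away.

Emit:
servo_tool(plan=[0, 0, 0, 0, -0.006, 0, -1, 0, 0, 0, 0, -0.01, 0.002, -1, 0, 0, 0, 0, -0.01, 0.005, -1, 0, 0, 0, -0.03, 0, 0, -1, 0, 0, 0, -0.05, 0, 0, -1, 0, 0, 0, -0.05, 0, 0, -1, 0, 0, 0, -0.03, 0.04, 0.025, -1, 0, 0, 0, 0, 0.05, 0.025, -1, 0, 0, 0, 0, 0.05, 0.025, -1, 0, 0, 0, 0, 0.05, 0.025, -1])

```text
t: 13.12
tcp_pos: [0.3638, -0.2592, 0.1832]
ee_rot: [2.409, 1.57, -0.732]
contact_force: [0.4, 0.6, 0.3]
finger_gap: 0.0004
```

Emit:
servo_tool(plan=[0, 0, 0, 0, 0.05, 0.01, -1, 0, 0, 0, 0, 0.05, 0.01, -1, 0, 0, 0, 0, 0.05, 0.01, -1, 0, 0, 0, 0, 0, 0, -1, 0, 0, 0, 0, 0, 0, -1])

```text
t: 13.75
tcp_pos: [0.3348, -0.4075, 0.1827]
ee_rot: [-1.206, 1.569, 1.935]
contact_force: [-0.6, 0.4, -0.1]
finger_gap: 0.0008
```

Run:
```python
from h import *
caps(('top',));snap('top','t10.png',(140,80,480,310),2.3)
```

```text
[ 0.3348 -0.4075  0.1827] [-0.6  0.4 -0.1]
top [307. 159.] 73 r 0.0686 ang 48.8
top [352. 168.] 73 r 0.0673 ang 290.0
top [322. 203.] 69 r 0.0694 ang 168.9
```

View pics/t10.png

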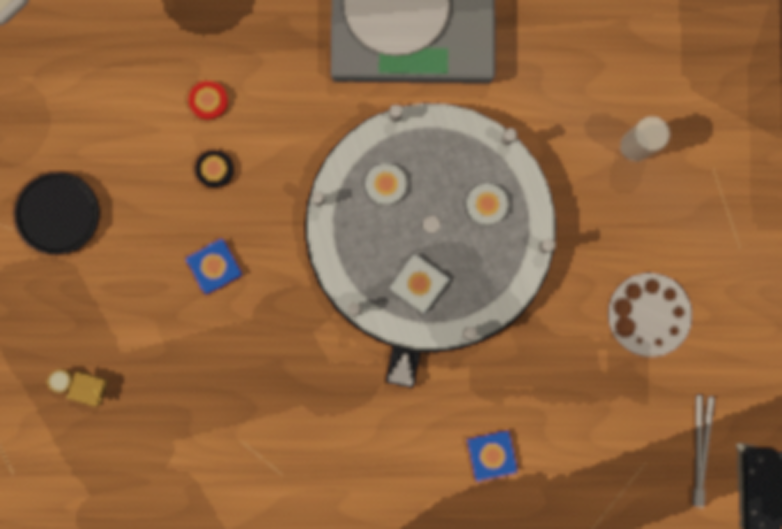

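The picture shows the square capsule (420,283) on the line from the hub (431,224) to the pointer's end (402,383). The bystanders look in place and the arm is clear, so I'm handing in.

```bash
python3 -c "
from h import *
caps(('top',));print(workorder.hand_in())"
```

```text
[ 0.3352 -0.4072  0.1831] [ 0.5  0.1 -0.2]
top [307. 159.] 73 r 0.0686 ang 48.8
top [352. 168.] 73 r 0.0673 ang 290.0
top [322. 203.] 69 r 0.0694 ang 168.9
the job is handed in; nothing more can be done
None
```

I pushed the turntable about 40° counterclockwise by the front peg, with the fingers shut, and backed the arm well clear. The job is handed in; it reports no verdict.

**Last checks (top camera):**
- **Alignment:** the square capsule is at 168.9° and the pointer at 169.5°. That puts the capsule within about 2 mm of the front spot.
- **At rest:** two measurements in a row gave identical positions for all three capsules.
- **Capsules:** all three look flat on the felt, 67 to 69 mm from the axis.
- **Bystanders:** the five bystanders look unmoved. I judged that from the picture and did not measure them.

**What went wrong on the way:**
- The first two pushes passed over or beside the peg without turning the table.
- Both the side and wrist views showed the finger ends about 20 mm higher than the reported tool point, which disagrees with the stated tool point at the fingertips. Lowering about 18 mm more made the third push work.

I viewed 11 pictures, and the last one showed the arm clear of the turntable.

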